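# Load the parts washer

### The job

Draw the parts washer's basket carriage fully out to its stop and, with it out there, lift the tray of steel bushes and tip all four of them into the basket. Set the empty tray back down flat near the middle of its rubber mat, and leave the carriage pushed fully home under the hood with the bushes in it. Do not disturb the other things on the bench.

Things in the scene. Friction and masses are not known exactly. Their poses are not given: they have to be found in the camera images.
- washer: Bench-top wash cabinet, fixed: grey base plate 335 x 170 mm with two slide rails, and at its far (+x) end a white hood 160 long, 180 wide, 146 tall with a clear top, open towards -x. Origin: on the bench, below the centre of the basket when the carriage is fully drawn out. +x points along the slide into the hood; the hood's front edge is at x = +82 mm, its rear at +240 mm.
- carriage (a joint): Slide of the basket carriage, m: 0 = fully home in the hood against the inner stop, 0.150 = fully drawn out (towards the washer's -x) against the outer stop. Friction 2 to 4 N, stays where it is left.
- basket (a point): Centre of the inside floor of the carriage's open steel basket, 32 mm above the bench; axes as the washer. Basket outside 140 (x) x 150 (y) mm, walls 4 mm, rim 58 mm above this point (90 mm above the bench). It moves with the carriage.
- handle (a point): Top centre of the carriage's upright black handle, 125 mm above the bench, 120 mm to the -x side of the basket centre. The handle is a plate 28 mm along the slide, 16 mm across it (washer y), 87 mm tall, free all round; it stays outside the hood when home.
- mat: Black rubber mat, 210 x 210 x 4 mm, fixed on the bench. Origin: centre of its underside.
- tray: Aluminium parts tray with a black bail handle over it, loose, about 0.25 kg, holding the four bushes. Origin: underside, below the handle's centre. 136 mm long (x from -68 to +68), 104 mm wide (y), walls 40 mm tall at the sides and at +x; at the -x end there is no wall but a ramp rising at 25 degrees to a lip 18 mm high, over which it is tipped out.
- tray_grip (a point): Centre of the tray's handle bar, 85 mm above the tray's underside. The bar runs along the tray's y over its middle, 16 mm thick in x, 20 mm tall, 100 mm clear length between two 4 mm uprights. Axes as the tray.
- tray_lip (a point): Middle of the tray's pouring lip: x = -67, z = +18 mm in the tray's frame.
- bottle: Bystander: plastic bottle, 54 mm diameter, 170 mm tall, standing between washer and mat. Origin: centre of its underside.
- can: Bystander: aluminium can, 66 mm diameter, 120 mm tall, behind the mat. Origin: centre of its underside.
- hub: Bystander: dark steel stepped hub, 58 mm diameter, 50 mm tall. Origin: centre of its underside.
- tape: Bystander: roll of tape, 70 mm diameter, 22 mm tall, in front of the mat. Origin: centre of its underside.
- jar: Bystander: glass jar, 56 mm diameter, 75 mm tall, behind the mat. Origin: centre of its underside.
- wrench: Bystander: wrench 170 mm long lying flat on the right. Origin: its middle.
- driver: Bystander: screwdriver 190 mm long lying on the left. Origin: its middle.
- bush0: Steel bush, a cylinder 26 mm in diameter and 34 mm long along its y, lying on its side in the tray (60 g). Origin: its centre.
- bush1: Steel bush, a cylinder 26 mm in diameter and 34 mm long along its y, lying on its side in the tray (60 g). Origin: its centre.
- bush2: Steel bush, a cylinder 26 mm in diameter and 34 mm long along its y, lying on its side in the tray (60 g). Origin: its centre.
- bush3: Steel bush, a cylinder 26 mm in diameter and 34 mm long along its y, lying on its side in the tray (60 g). Origin: its centre.
Not all that is in view belongs to the job. Leave any green or red look-alike of the bush0 alone. Leave any purple look-alike of the tray alone.

How it is judged:
By the outcome, as a careful person would: the job done as asked, in the order asked, and still so for the second after the job is handed in, with the robot touching nothing.
It also fails if it takes over 72 s, if anything falls off the work surface, if the arm or the gripper's body presses on something with over 40 N, if the wrist force passes 120 N, or if a joint passes its speed limit or range.

### The arm

A 6-joint arm with a two-finger parallel gripper is mounted at the origin on the work surface. World frame = base frame: x ahead of the robot, y to its left, z up, the work surface at z = 0. Lengths are in mm, angles in degrees, forces in N, time in s.
With the tool pointing down it reaches from about 300 to 875 mm from the base axis. Payload 6.4 kg.
Tool frame: the origin (TCP) lies where the fingers leave the gripper's body, on its centre line; the fingertips stand 73 mm ahead of it and the grasp point (between the pads) lies 54 mm ahead of it; z points along the fingers, y is the line along which they close (so a half turn about z gives the same grasp; the last joint's range is limited). The gripper opens to 85 mm and grips with 20 to 120 N. Pads are 22 mm wide; open, the fingers measure 114 mm over their backs; the gripper's body (76 mm by 85 mm) begins 54 mm behind the grasp point. The pads swing forward as they close: fully open they stand 13 mm farther back than shut.
Start: joints at [61.003, 10.359, 92.074, -0, 77.567, -11.82], TCP at [169.803, 549.371, 303.888] pointing down, gripper open.
Joint ranges: [-171.53, 171.53], [-51.25, 118.39], [17.06, 147.69], [-65.23, 245.23], [0, 150.52], [-178.68, 178.68]. Speed limits (degrees/s): [147.25, 147.25, 172.46, 180, 180, 180].

### API

Orientations are given as a 3x3 rotation matrix whose columns are the frame's x, y, z axes.
In Python, from workcell import get_state, imaging, job_done gives the robot as it stands. The module is installed in compiled form; this text tells all that it offers.
- The arm moves only by the tool send_rows, never from a script. Its argument "commands" is a list of rows, each an object with "translation": the shift along the world's x, y, z as a fraction of full scale, a list of three; "turn": the turn, a rotation vector about the world's x, y, z as a fraction of full scale, a list of three. A call has 1 to 8 rows; each row is the pose to reach, as a shift and turn from the pose commanded when the call began; what a row does not reach only later rows make up. Full scale, the value 1, is 0.2 m for a shift and 30 degrees for a turn. A row lasts 1/12 s, in which the tool goes at most 41.7 mm and 7.16 degrees, less where a joint would pass 70% of its speed; a pose out of reach is approached as far as the arm can. A call with a number of a shift or a turn outside -1 to 1 is refused whole. A call with a gripper value outside its range is refused whole. "claw" is the opening, from -1 (shut) to 1 (fully open), set as the call begins (left out, the last holds). The fingers move at their own pace and stop on an object; "force" is the grip in N (left out, the last holds). Time passes only in rows, so rows that repeat a pose let the fingers close. It gives the time, the measured TCP pose, the force, the opening and the grip force at its end, in the units of the state.
- get_state(): the state, without advancing time (a new reading comes with each control period).
- imaging.snapshot(name): name is "scene" or "side" or "wrist"; returns (picture, depth): 384x512x3 uint8, red, green, blue; 384x512 float32, mm along the optical axis (not along the pixel's ray), 0 where there is no reading.
- imaging.camera_info(name): a dict with "K" (3x3 intrinsics, pixels), "camera_from_world" (4x4, takes a point from world to camera coordinates). Camera axes: x right, y up, looking along -z (the intrinsics and any distortion apply to the point x, -y, -z); pixel columns grow to the right and rows downward; lengths in mm; the calibration is good to about 2 mm. A picture is of the moment at which its call begins: read the wrist's pose just before it. camera_info takes no time and is no camera call; for the wrist camera it gives the pose at the moment of the call.
- job_done(): hands the job in; it is judged then, once.
The state is a dict: "t": time; "joint_pos": joint angles; "qvel": joint speeds; "effort": joint torques, N m; "position": TCP position; "eef_rot": TCP orientation; "wrist_force": force on the tool from outside, world axes, zero at the start; "ft_torque": the same for the moment, N m; "grip_width": finger opening in mm; "grip_force": force on a finger pad.
Only numpy, scipy, OpenCV 4.12 (cv2) and the standard library are available. Lean on these libraries where they do the work, as an engineer would, in place of code of your own. Each camera call takes 0.05 s, during which the arm holds its last target. There are 200 camera calls.

## Working session

There is one attempt and no reset: what is moved stays moved. The work goes in short steps, Python scripts to look and compute and a tool call to move; the robot and the scene stay as the last step left them, time stands still between calls to the robot, and variables do not carry over. Pictures are saved under pics/ and viewed, at most 10 in all, crops included, and the job is handed in when it is done.

Besides the shell and the picture viewer there is one more tool, called as name(argument=value, ...) on one line, values as JSON. send_rows: Moves the arm, as the interface text tells. Its arguments: {"type":"object","properties":{"commands":{"type":"array","items":{"type":"object","properties":{"translation":{"type":"array","items":{"type":"number","minimum":-1,"maximum":1}},"turn":{"type":"array","items":{"type":"number","minimum":-1,"maximum":1}}}}},"claw":{"type":"number"},"force":{"type":"number"}},"required":["commands"]}

```bash
mkdir -p pics; cat > h.py <<'E'
import numpy as np,cv2
from workcell import get_state,imaging
def snap(n,f):
    ci=imaging.camera_info(n); p,d=imaging.snapshot(n)
    cv2.imwrite(f'pics/{f}.png',p[:,:,::-1]); np.savez(f'pics/{f}.npz',p=p,d=d,K=ci['K'],T=ci['camera_from_world']); return p,d
def load(f):
    z=np.load(f'pics/{f}.npz'); return z['p'],z['d'],z['K'],z['T']
def cloud(f):
    p,d,K,T=load(f); v,u=np.mgrid[:384,:512]
    x=(u-K[0,2])/K[0,0]*d; y=(v-K[1,2])/K[1,1]*d
    c=np.stack([x,-y,-d],-1); W=np.linalg.inv(T)
    return p,d,c@W[:3,:3].T+W[:3,3]
def crop(f,x0,x1,y0,y1,o,s=3):
    p=cv2.imread(f'pics/{f}.png')[y0:y1,x0:x1]; cv2.imwrite(f'pics/{o}.png',cv2.resize(p,None,fx=s,fy=s,interpolation=cv2.INTER_CUBIC))
E
python3 - <<'E'
from h import *
a,_=snap('scene','s0'); b,_=snap('side','d0')
c=np.vstack([a,b])
cv2.imwrite('pics/both.png',c[:,:,::-1][:, :]) if 0 else None
cv2.imwrite('pics/s0x.png',cv2.resize(a[:,:,::-1],(800,600))); cv2.imwrite('pics/d0x.png',cv2.resize(b[:,:,::-1],(800,600)))
for n in('scene','side'): print(imaging.camera_info(n))
s=get_state(); print(s)
E
```

```text
{'K': array([[361.25539516,   0.        , 255.94089091],
       [  0.        , 361.25539516, 194.34416562],
       [  0.        ,   0.        ,   1.        ]]), 'camera_from_world': array([[ 5.16130649e-01,  8.56481046e-01, -7.02649463e-03,
        -2.68954907e+02],
       [-7.45586464e-01,  4.53311033e-01,  4.88477155e-01,
         3.02664616e+02],
       [ 4.21556612e-01, -2.46879172e-01,  8.72548392e-01,
        -1.21502942e+03],
       [ 0.00000000e+00,  0.00000000e+00,  0.00000000e+00,
         1.00000000e+00]])}
{'K': array([[397.30414481,   0.        , 257.78588288],
       [  0.        , 397.30414481, 190.09349658],
       [  0.        ,   0.        ,   1.        ]]), 'camera_from_world': array([[ 9.44998574e-01, -3.27067767e-01,  2.09066842e-03,
        -4.40227714e+02],
       [ 2.11982795e-01,  6.17325735e-01,  7.57609550e-01,
        -1.82506167e+02],
       [-2.49080287e-01, -7.15496759e-01,  6.52704679e-01,
        -1.09456492e+03],
       [ 0.00000000e+00,  0.00000000e+00,  0.00000000e+00,
         1.00000000e+00]])}
{'t': 0.1, 'joint_pos': array([ 6.10046064e+01,  1.03970034e+01,  9.21270253e+01, -5.11997247e-04,
        7.75682795e+01, -1.18192650e+01]), 'qvel': array([ 0.02033103,  0.00061762, -0.15785146, -0.09125883,  0.05328188,
       -0.01641242]), 'effort': array([-3.06350894e-04, -4.45870435e+01, -3.52242100e+01, -3.27579291e-04,
        3.98433418e-03,  3.22909375e-05]), 'position': array([169.58500168, 549.01024921, 303.07110574]), 'eef_rot': array([[-9.55401927e-01,  2.95307567e-01, -7.73321998e-04],
       [ 2.95308404e-01,  9.55400936e-01, -1.41337687e-03],
       [ 3.21451677e-04, -1.57871147e-03, -9.99998702e-01]]), 'wrist_force': array([ 0.62715319,  1.07001698, -0.74724302]), 'ft_torque': array([ 0.00363675, -0.02865898, -0.04074406]), 'grip_force': 0.0, 'grip_width': 85.35966791343677}
```

View pics/s0x.png

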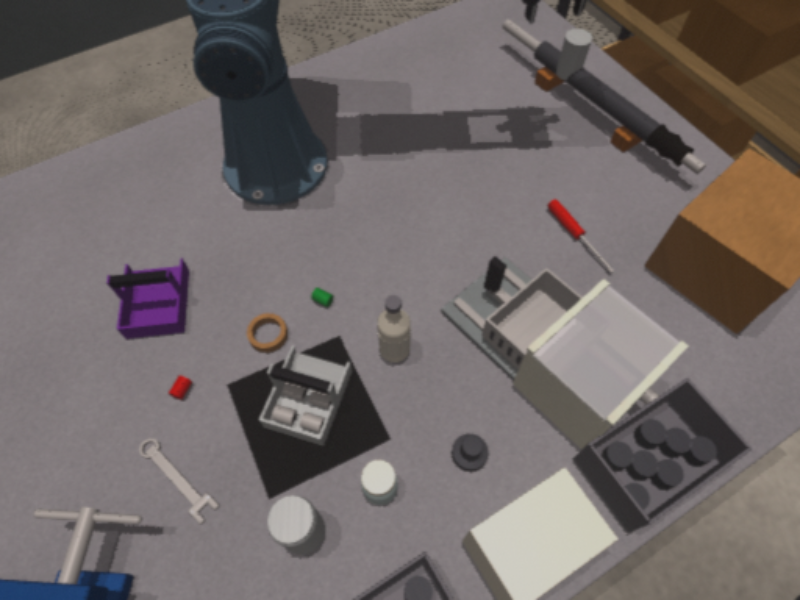

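View pics/d0x.png

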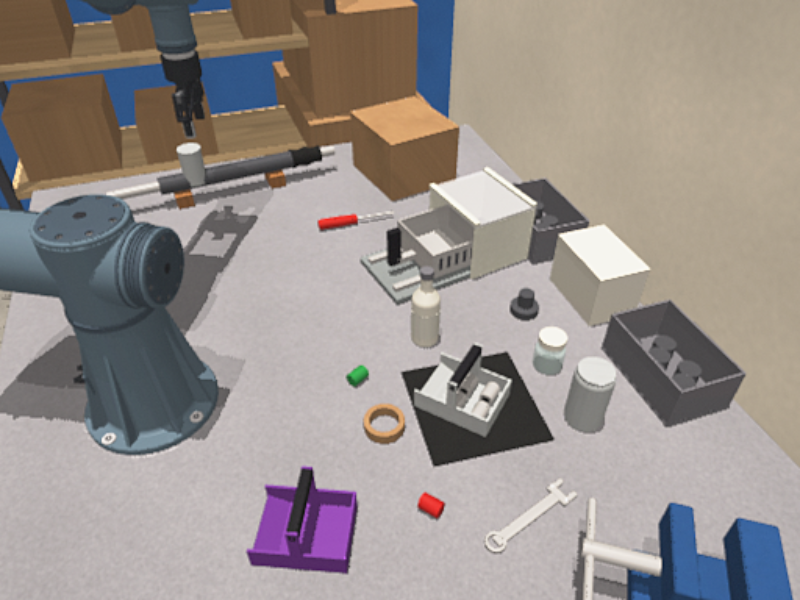

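Scene view: silver tray with bushes on the black mat at (305,395); the purple one at (150,300) is the look-alike. Red (180,387) and green (322,297) bushes are look-alikes. Washer at (560,340), its handle at (495,270). The bottle is at (394,335). I'll confirm in crops and the cloud.

```bash
python3 - <<'E'
from h import *
a=cv2.imread('pics/s0.png')[215:290,150:250]; b=cv2.imread('pics/s0.png')[150:290,275:450]
a=cv2.resize(a,None,fx=4,fy=4,interpolation=cv2.INTER_CUBIC); b=cv2.resize(b,(400,320),interpolation=cv2.INTER_CUBIC)
d=cv2.imread('pics/d0.png')[215:290,260:360]; e=cv2.imread('pics/d0.png')[95:195,225:350]
d=cv2.resize(d,None,fx=4,fy=4,interpolation=cv2.INTER_CUBIC);e=cv2.resize(e,(400,300)); b=b[:300]
cv2.imwrite('pics/c1.png',np.vstack([np.hstack([a,b]),np.hstack([d,e])]))
for f in('s0','d0'):
    p,dd,W=cloud(f)
    x,y,z=W[...,0],W[...,1],W[...,2]
    dark=p.max(-1)<60
    def st(m,name):
        q=W[m]
        if len(q)<4: print(f,name,len(q));return
        print(f,name,len(q),q.min(0).round(),q.max(0).round(),np.median(q,0).round(1),'rect',cv2.minAreaRect(q[:,:2].astype(np.float32)))
    r={'s0':(160,225,230,260),'d0':(280,315,215,260)}[f]
    m=np.zeros_like(dark); m[r[2]:r[3],r[0]:r[1]]=1
    st(m&dark&(z>80)&(z<110),'bar'); 
    r={'s0':(305,330,160,192),'d0':(240,262,140,175)}[f]
    m=np.zeros_like(dark); m[r[2]:r[3],r[0]:r[1]]=1
    st(m&dark&(z>118)&(z<132),'handle')
    r={'s0':(140,255,210,320),'d0':(250,360,220,300)}[f]
    m=np.zeros_like(dark); m[r[2]:r[3],r[0]:r[1]]=1
    st(m&dark&(z>-4)&(z<12),'mat')
    st(m&~dark&(z>28)&(z<70),'tray')
    r={'s0':(300,445,160,290),'d0':(250,350,100,190)}[f]
    m=np.zeros_like(dark); m[r[2]:r[3],r[0]:r[1]]=1
    st(m&(z>138)&(z<152),'hoodtop')
    st(m&(z>84)&(z<95),'rim')
    st(m&(z>2)&(z<16),'base')
    r={'s0':(235,270,185,235),'d0':(255,290,165,225)}[f]
    m=np.zeros_like(dark); m[r[2]:r[3],r[0]:r[1]]=1
    st(m&(z>20)&(z<200),'bottle')
E
```

```text
s0 bar 274 [ 478. -217.   81.] [ 556. -143.  102.] [ 515.3 -179.2   98. ] rect ((513.6712646484375, -178.8192901611328), (100.44332885742188, 15.65582275390625), 41.40382385253906)
s0 handle 54 [502. 184. 118.] [527. 203. 128.] [516.3 192.2 123.8] rect ((515.7841186523438, 192.9068145751953), (23.680545806884766, 15.183051109313965), 19.055858612060547)
s0 mat 3737 [ 422. -300.   -3.] [642. -79.   9.] [ 576.1 -220.3    3.6] rect ((532.3517456054688, -188.8775177001953), (207.99610900878906, 208.340576171875), 85.27510833740234)
s0 tray 1000 [ 432. -261.   28.] [729. -14.  70.] [ 534.  -184.3   35.9] rect ((571.9898071289062, -164.69564819335938), (218.4774169921875, 253.767822265625), 58.40707015991211)
s0 hoodtop 4229 [636. 132. 138.] [822. 337. 149.] [733.5 229.5 140. ] rect ((728.762939453125, 234.59471130371094), (157.96255493164062, 181.92503356933594), 10.628701210021973)
s0 rim 669 [501. 130.  84.] [844. 504.  95.] [690.7 189.8  88.9] rect ((718.3544921875, 275.53143310546875), (381.1480712890625, 327.46148681640625), 66.53082275390625)
s0 base 1849 [413.  21.   2.] [897. 514.
[... 992 characters left out ...]
993164062)
d0 hoodtop 619 [496. -20. 138.] [818. 339. 150.] [713.9 214.9 140. ] rect ((630.7588500976562, 178.4818572998047), (423.17047119140625, 218.21751403808594), 29.926921844482422)
d0 rim 409 [502. 128.  84.] [946. 522.  95.] [664.  186.2  87.7] rect ((739.0228271484375, 301.0259094238281), (428.0636901855469, 376.031005859375), 71.76577758789062)
d0 base 733 [481.  79.   2.] [946. 616.  16.] [614.2 151.1  12.2] rect ((756.8805541992188, 344.66680908203125), (602.9293212890625, 384.3739013671875), 71.771728515625)
d0 bottle 971 [479. -38.  20.] [624. 201. 170.] [508.8 -16.   69. ] rect ((525.2630615234375, 83.62731170654297), (238.0479736328125, 114.80056762695312), 59.34636306762695)
```

View pics/c1.png

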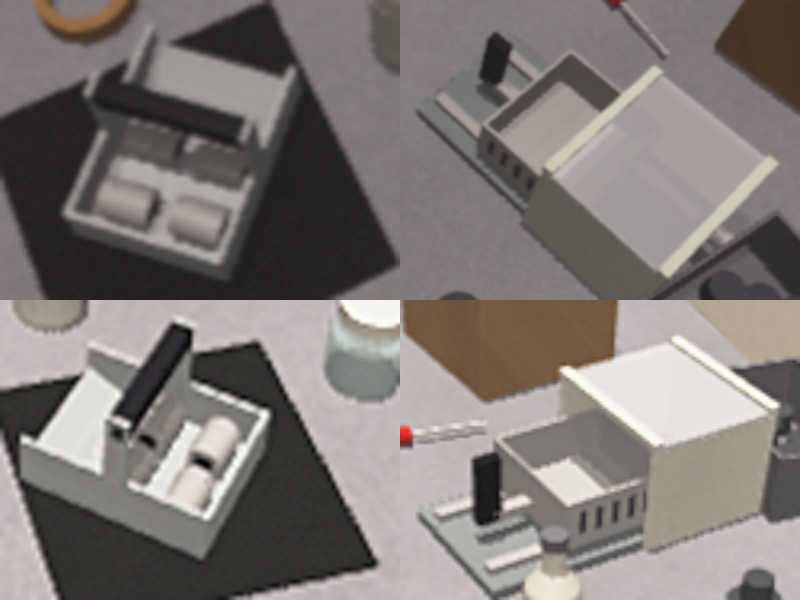

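```bash
python3 - <<'E'
import numpy as np
from scipy.spatial.transform import Rotation as R
def ori(az,yaw,psi,a,p=101):
    # tool down with y at yaw, then tilted so the top leans toward heading p
    d=R.from_euler('ZYZ',[61,180,-11.82+90],degrees=True)
    Rd=R.from_euler('z',yaw-72.8,degrees=True)*d
    ax=np.array([-np.sin(np.radians(p)),np.cos(np.radians(p)),0])
    Rt=R.from_rotvec(np.radians(psi)*ax)*Rd
    M=R.from_euler('ZY',[az,a],degrees=True).inv()*Rt
    return M.as_euler('ZYZ',degrees=True)-[0,0,90]
print(R.from_euler('ZYZ',[61,180,78.18],degrees=True).as_matrix().round(3))
for yaw in(101,-79):
  for psi in(0,30,45,55,60):
    print(yaw,psi,[ori(az,yaw,psi,a).round() for az,a in((15,100),(20,110))])
E
```

```text
[[-0.955  0.295  0.   ]
 [ 0.295  0.955  0.   ]
 [-0.     0.    -1.   ]]
101 0 [array([  0.,  80., -86.]), array([  0.,  70., -81.])]
101 30 [array([-30.,  83., -82.]), array([-30.,  77., -72.])]
101 45 [array([-45.,  86., -80.]), array([-45.,  82., -70.])]
101 55 [array([-55.,  88., -80.]), array([-54.,  86., -69.])]
101 60 [array([-60.,  88., -79.]), array([-59.,  87., -68.])]
-79 0 [array([   0.,   80., -266.]), array([  -0.,   70., -261.])]
-79 30 [array([ -30.,   83., -262.]), array([ -30.,   77., -252.])]
-79 45 [array([ -45.,   86., -260.]), array([ -45.,   82., -250.])]
-79 55 [array([ -55.,   88., -260.]), array([ -54.,   86., -249.])]
-79 60 [array([ -60.,   88., -259.]), array([ -59.,   87., -248.])]
```

send_rows(commands=[{"translation": [0.15,-0.15,0],"turn": [0,0,0.12]},{"translation": [0.3,-0.3,0],"turn": [0,0,0.24]},{"translation": [0.45,-0.45,0],"turn": [0,0,0.36]},{"translation": [0.6,-0.6,0],"turn": [0,0,0.48]},{"translation": [0.75,-0.75,0],"turn": [0,0,0.6]},{"translation": [0.9,-0.9,0],"turn": [0,0,0.72]},{"translation": [1,-1,0],"turn": [0,0,0.84]},{"translation": [1,-1,0],"turn": [0,0,0.94]}], claw=1)

```text
t: 0.77
position: [373.5, 345.4, 303.7]
eef_rot: [[-0.982, -0.189, 0.001], [-0.189, 0.982, -0.002], [-0.001, -0.002, -1.0]]
wrist_force: [-0.1, 0.1, -0.2]
grip_width: 85.6
grip_force: 0.0
```

send_rows(commands=[{"translation": [0.12,-0.13,0]},{"translation": [0.24,-0.26,0]},{"translation": [0.36,-0.39,0]},{"translation": [0.48,-0.52,0]},{"translation": [0.6,-0.65,0]},{"translation": [0.7,-0.772,0]},{"translation": [0.7,-0.772,-0.1]},{"translation": [0.7,-0.772,-0.2]}])

```text
validation failed for argument at $.co...
```

send_rows(commands=[{"translation": [0,0,-0.1]},{"translation": [0,0,-0.2]},{"translation": [0,0,-0.3]},{"translation": [0,0,-0.4]},{"translation": [0,0,-0.47]},{"translation": [0,0,-0.52]},{"translation": [0,0,-0.52]}])

```text
validation failed for argument at $.co...
```

send_rows(commands=[{"translation": [0,0,0]},{"translation": [0,0,0]},{"translation": [0,0,0]},{"translation": [0,0,0]},{"translation": [0,0,0]},{"translation": [0,0,0]},{"translation": [0,0,0]},{"translation": [0,0,0]}], claw=-1, force=40)

```text
validation failed for argument at $.co...
```

send_rows(commands=[{"translation": [0.12,-0.13,0],"turn": [0,0,0]},{"translation": [0.24,-0.26,0],"turn": [0,0,0]},{"translation": [0.36,-0.39,0],"turn": [0,0,0]},{"translation": [0.48,-0.52,0],"turn": [0,0,0]},{"translation": [0.6,-0.65,0],"turn": [0,0,0]},{"translation": [0.7,-0.772,0],"turn": [0,0,0]},{"translation": [0.7,-0.772,-0.1],"turn": [0,0,0]},{"translation": [0.7,-0.772,-0.2],"turn": [0,0,0]}])

```text
t: 1.43
position: [511.7, 193.2, 264.2]
eef_rot: [[-0.982, -0.188, 0.003], [-0.188, 0.982, 0.0], [-0.003, -0.0, -1.0]]
wrist_force: [-0.8, 0.3, 0.3]
grip_width: 85.4
grip_force: 0.0
```

send_rows(commands=[{"translation": [0,0,-0.1],"turn": [0,0,0]},{"translation": [0,0,-0.2],"turn": [0,0,0]},{"translation": [0,0,-0.3],"turn": [0,0,0]},{"translation": [0,0,-0.4],"turn": [0,0,0]},{"translation": [0,0,-0.47],"turn": [0,0,0]},{"translation": [0,0,-0.52],"turn": [0,0,0]},{"translation": [0,0,-0.52],"turn": [0,0,0]}])

```text
t: 2.02
position: [508.2, 194.7, 157.3]
eef_rot: [[-0.982, -0.191, -0.005], [-0.191, 0.982, -0.001], [0.005, 0.0, -1.0]]
wrist_force: [0.2, 0.2, 0.2]
grip_width: 85.2
grip_force: 0.0
```

send_rows(commands=[{"translation": [0,0,0],"turn": [0,0,0]},{"translation": [0,0,0],"turn": [0,0,0]},{"translation": [0,0,0],"turn": [0,0,0]},{"translation": [0,0,0],"turn": [0,0,0]},{"translation": [0,0,0],"turn": [0,0,0]},{"translation": [0,0,0],"turn": [0,0,0]},{"translation": [0,0,0],"turn": [0,0,0]},{"translation": [0,0,0],"turn": [0,0,0]}], claw=-1, force=40)

```text
t: 2.68
position: [510.0, 195.4, 160.6]
eef_rot: [[-0.982, -0.191, 0.001], [-0.191, 0.982, 0.001], [-0.001, 0.001, -1.0]]
wrist_force: [-2.2, 3.1, 6.1]
grip_width: 15.6
grip_force: 41.3
```

send_rows(commands=[{"translation": [-0.05,-0.0095,0],"turn": [0,0,0]},{"translation": [-0.1,-0.019,0],"turn": [0,0,0]},{"translation": [-0.15,-0.0285,0],"turn": [0,0,0]},{"translation": [-0.2,-0.038,0],"turn": [0,0,0]},{"translation": [-0.245,-0.047,0],"turn": [0,0,0]},{"translation": [-0.26,-0.05,0],"turn": [0,0,0]},{"translation": [-0.275,-0.0525,0],"turn": [0,0,0]},{"translation": [-0.29,-0.0555,0],"turn": [0,0,0]}])

```text
t: 3.35
position: [452.3, 184.4, 160.6]
eef_rot: [[-0.982, -0.191, 0.002], [-0.191, 0.982, 0.001], [-0.003, 0.001, -1.0]]
wrist_force: [1.9, 5.5, 4.1]
grip_width: 15.6
grip_force: 43.8
```

send_rows(commands=[{"translation": [-0.01,-0.002,0],"turn": [0,0,0]},{"translation": [-0.02,-0.004,0],"turn": [0,0,0]},{"translation": [-0.02,-0.004,0],"turn": [0,0,0]}])

```text
t: 3.6
position: [449.5, 183.9, 160.6]
eef_rot: [[-0.982, -0.191, 0.006], [-0.191, 0.982, 0.002], [-0.006, 0.001, -1.0]]
wrist_force: [7.4, 7.5, -2.8]
grip_width: 15.6
grip_force: 42.9
```

send_rows(commands=[{"translation": [-0.01,-0.002,0],"turn": [0,0,0]},{"translation": [-0.02,-0.004,0],"turn": [0,0,0]},{"translation": [-0.02,-0.004,0],"turn": [0,0,0]}])

```text
t: 3.85
position: [448.9, 183.7, 160.8]
eef_rot: [[-0.982, -0.19, 0.014], [-0.19, 0.982, 0.005], [-0.015, 0.002, -1.0]]
wrist_force: [24.3, 14.2, -20.4]
grip_width: 15.7
grip_force: 40.7
```

send_rows(commands=[{"translation": [0.02,0.004,0],"turn": [0,0,0]},{"translation": [0.02,0.004,0],"turn": [0,0,0]}])

```text
t: 4.02
position: [449.5, 183.9, 160.7]
eef_rot: [[-0.982, -0.191, 0.004], [-0.191, 0.982, 0.002], [-0.004, 0.001, -1.0]]
wrist_force: [3.7, 7.3, 0.5]
grip_width: 15.4
grip_force: 44.0
```

send_rows(commands=[{"translation": [0,0,0],"turn": [0,0,0]},{"translation": [0,0,0],"turn": [0,0,0]},{"translation": [0,0,0],"turn": [0,0,0]},{"translation": [0,0,0],"turn": [0,0,0]},{"translation": [0,0,0.1],"turn": [0,0,0]},{"translation": [0,0,0.2],"turn": [0,0,0]},{"translation": [0,0,0.35],"turn": [0,0,0]},{"translation": [0,0,0.5],"turn": [0,0,0]}], claw=1)

```text
t: 4.68
position: [446.9, 182.7, 260.1]
eef_rot: [[-0.982, -0.191, -0.003], [-0.191, 0.982, -0.001], [0.003, -0.0, -1.0]]
wrist_force: [0.7, -0.4, 0.3]
grip_width: 85.9
grip_force: 0.0
```

send_rows(commands=[{"translation": [0,-0.1,0.15],"turn": [0,0,0]},{"translation": [0,-0.2,0.3],"turn": [0,0,0.1]},{"translation": [0,-0.35,0.4],"turn": [0,0,0.25]},{"translation": [0,-0.5,0.4],"turn": [0,0,0.4]},{"translation": [0,-0.65,0.4],"turn": [0,0,0.55]},{"translation": [0,-0.8,0.4],"turn": [0,0,0.7]},{"translation": [0,-0.95,0.4],"turn": [0,0,0.85]},{"translation": [0,-1,0.4],"turn": [0,0,1]}])

```text
t: 5.35
position: [447.4, -20.2, 339.8]
eef_rot: [[-0.754, -0.657, -0.0], [-0.657, 0.754, -0.002], [0.001, -0.001, -1.0]]
wrist_force: [-0.2, -0.3, 0.3]
grip_width: 85.4
grip_force: 0.0
```

send_rows(commands=[{"translation": [0.05,-0.13,0],"turn": [0,0,0]},{"translation": [0.1,-0.26,0],"turn": [0,0,0]},{"translation": [0.15,-0.39,0],"turn": [0,0,0]},{"translation": [0.2,-0.52,0],"turn": [0,0,0]},{"translation": [0.25,-0.65,0],"turn": [0,0,0]},{"translation": [0.3,-0.75,0],"turn": [0,0,0]},{"translation": [0.3,-0.8,0],"turn": [0,0,0]},{"translation": [0.3,-0.8,0],"turn": [0,0,0]}])

```text
t: 6.02
position: [507.4, -178.7, 339.2]
eef_rot: [[-0.756, -0.655, -0.001], [-0.655, 0.756, 0.0], [0.001, 0.001, -1.0]]
wrist_force: [-0.3, 0.3, 0.0]
grip_width: 85.4
grip_force: 0.0
```

```bash
python3 - <<'E'
from h import *
s=get_state(); print(s['position'],s['eef_rot'].round(3).tolist(),s['joint_pos'].round(1))
w,_=snap('wrist','w1'); a,_=snap('scene','s1')
cv2.imwrite('pics/c2.png',np.hstack([cv2.resize(w,(400,300)),cv2.resize(a,(400,300))])[:,:,::-1])
p,d,W=cloud('w1'); z=W[...,2]; dark=p.max(-1)<70
m=dark&(z>85)&(z<108)&(abs(W[...,0]-513)<60)&(abs(W[...,1]+180)<60)
q=W[m]; print(len(q)); 
if len(q)>5: print(np.median(q,0),cv2.minAreaRect(q[:,:2].astype(np.float32)))
p,d,W=cloud('s1'); z=W[...,2]
m=(z>84)&(z<94)&(abs(W[...,0]-569)<95)&(abs(W[...,1]-206)<95); q=W[m]; print('rim',len(q),cv2.minAreaRect(q[:,:2].astype(np.float32)))
m=(p.max(-1)<60)&(z>118)&(z<130)&(abs(W[...,0]-450)<25)&(abs(W[...,1]-184)<25); q=W[m]; print('h',len(q),cv2.minAreaRect(q[:,:2].astype(np.float32)))
E
```

```text
[ 507.44930302 -178.6951156   339.23845821] [[-0.756, -0.655, -0.001], [-0.655, 0.756, 0.0], [0.001, 0.001, -1.0]] [ -32.     4.    95.    -0.    81.1 -162.9]
1232
[ 510.90290578 -176.84567753   99.20983405] ((513.0375366210938, -175.1337127685547), (103.32465362548828, 15.853720664978027), 41.54073715209961)
rim 449 ((570.6743774414062, 204.29855346679688), (141.09364318847656, 152.21481323242188), 10.978734016418457)
h 49 ((454.853759765625, 181.1145477294922), (23.476009368896484, 13.966558456420898), 14.2383394241333)
```

View pics/c2.png

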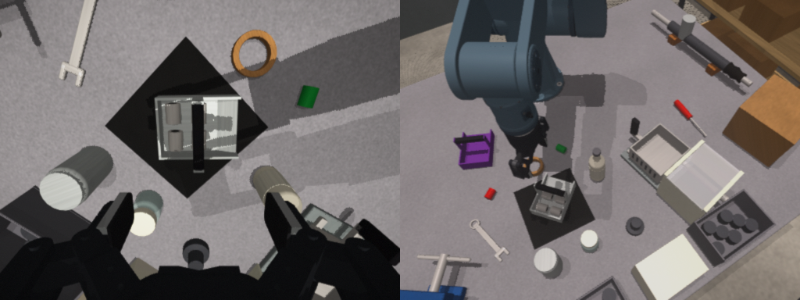

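send_rows(commands=[{"translation": [0.025,0.005,-0.15],"turn": [0,0,0]},{"translation": [0.025,0.005,-0.3],"turn": [0,0,0]},{"translation": [0.025,0.005,-0.45],"turn": [0,0,0]},{"translation": [0.025,0.005,-0.6],"turn": [0,0,0]},{"translation": [0.025,0.005,-0.73],"turn": [0,0,0]},{"translation": [0.025,0.005,-0.85],"turn": [0,0,0]},{"translation": [0.025,0.005,-0.94],"turn": [0,0,0]},{"translation": [0.025,0.005,-0.98],"turn": [0,0,0]}])

```text
t: 6.78
position: [511.0, -173.5, 141.4]
eef_rot: [[-0.753, -0.657, -0.004], [-0.657, 0.753, 0.003], [0.001, 0.005, -1.0]]
wrist_force: [-0.5, 0.1, -0.6]
grip_width: 85.2
grip_force: 0.0
```

send_rows(commands=[{"translation": [0,0,0],"turn": [0,0,0]},{"translation": [0,0,0],"turn": [0,0,0]}])

```text
t: 6.95
position: [512.9, -175.2, 144.5]
eef_rot: [[-0.754, -0.657, 0.0], [-0.657, 0.754, -0.0], [-0.0, -0.0, -1.0]]
wrist_force: [0.4, -0.7, 0.8]
grip_width: 85.1
grip_force: 0.0
```

send_rows(commands=[{"translation": [0,0,0],"turn": [0,0,0]},{"translation": [0,0,0],"turn": [0,0,0]},{"translation": [0,0,0],"turn": [0,0,0]},{"translation": [0,0,0],"turn": [0,0,0]},{"translation": [0,0,0],"turn": [0,0,0]},{"translation": [0,0,0],"turn": [0,0,0]},{"translation": [0,0,0],"turn": [0,0,0]},{"translation": [0,0,0],"turn": [0,0,0]}], claw=-1, force=60)

```text
t: 7.62
position: [513.0, -176.0, 144.4]
eef_rot: [[-0.754, -0.656, 0.0], [-0.656, 0.754, -0.0], [-0.0, -0.0, -1.0]]
wrist_force: [-1.8, 0.9, 5.7]
grip_width: 15.3
grip_force: 59.9
```

send_rows(commands=[{"translation": [0,0,0.02],"turn": [0,0,0]},{"translation": [0,0,0.06],"turn": [0,0,0]},{"translation": [0,0,0.12],"turn": [0,0,0]},{"translation": [0,0,0.15],"turn": [0,0,0]},{"translation": [0,0,0.15],"turn": [0,0,0]},{"translation": [0,0,0.15],"turn": [0,0,0]}])

```text
t: 8.12
position: [513.2, -176.1, 174.7]
eef_rot: [[-0.754, -0.656, 0.001], [-0.656, 0.754, -0.001], [-0.0, -0.002, -1.0]]
wrist_force: [0.6, -0.1, -4.7]
grip_width: 15.2
grip_force: 58.7
```

send_rows(commands=[{"translation": [0,0,0.06],"turn": [0,0,0]},{"translation": [0,0,0.16],"turn": [0,0,0]},{"translation": [0,0,0.28],"turn": [0,0,0]},{"translation": [0,0,0.4],"turn": [0,0,0]},{"translation": [0,0,0.52],"turn": [0,0,0]},{"translation": [0,0,0.64],"turn": [0,0,0]},{"translation": [0,0,0.76],"turn": [0,0,0]},{"translation": [0,0,0.83],"turn": [0,0,0]}])

```text
t: 8.78
position: [513.2, -176.1, 343.4]
eef_rot: [[-0.754, -0.656, 0.003], [-0.656, 0.754, -0.002], [-0.001, -0.003, -1.0]]
wrist_force: [1.0, -0.1, -4.1]
grip_width: 15.0
grip_force: 59.0
```

send_rows(commands=[{"translation": [0.01,0.03,0],"turn": [0,0,0]},{"translation": [0.03,0.1,0],"turn": [0,0,0]},{"translation": [0.055,0.2,0],"turn": [0,0,-0.05]},{"translation": [0.08,0.3,0],"turn": [0,0,-0.12]},{"translation": [0.105,0.4,0],"turn": [0,0,-0.19]},{"translation": [0.13,0.5,0],"turn": [0,0,-0.26]},{"translation": [0.155,0.6,0],"turn": [0,0,-0.33]},{"translation": [0.18,0.7,0],"turn": [0,0,-0.4]}])

```text
t: 9.45
position: [548.2, -34.2, 338.3]
eef_rot: [[-0.875, -0.484, -0.003], [-0.484, 0.875, 0.001], [0.002, 0.002, -1.0]]
wrist_force: [-0.1, 0.1, -5.1]
grip_width: 15.3
grip_force: 59.0
```

send_rows(commands=[{"translation": [0.025,0.1,0],"turn": [0,0,-0.08]},{"translation": [0.05,0.2,0],"turn": [0,0,-0.16]},{"translation": [0.08,0.3,0],"turn": [0,0,-0.24]},{"translation": [0.11,0.4,0],"turn": [0,0,-0.32]},{"translation": [0.14,0.5,0],"turn": [0,0,-0.4]},{"translation": [0.165,0.59,0],"turn": [0,0,-0.48]},{"translation": [0.18,0.65,0],"turn": [0,0,-0.55]},{"translation": [0.185,0.685,0],"turn": [0,0,-0.6]}])

```text
t: 10.12
position: [585.2, 103.3, 338.1]
eef_rot: [[-0.982, -0.191, -0.003], [-0.191, 0.982, 0.001], [0.003, 0.001, -1.0]]
wrist_force: [0.3, -0.8, -4.3]
grip_width: 15.4
grip_force: 59.0
```

send_rows(commands=[{"translation": [0,0,-0.05],"turn": [0,0,0]},{"translation": [0,0,-0.13],"turn": [0,0,0]},{"translation": [0,0,-0.22],"turn": [0,0,0]},{"translation": [0,0,-0.31],"turn": [0,0,0]},{"translation": [0,0,-0.4],"turn": [0,0,0]},{"translation": [0,0,-0.45],"turn": [0,0,0]},{"translation": [0,0,-0.48],"turn": [0,0,0]},{"translation": [0,0,-0.48],"turn": [0,0,0]}])

```text
t: 10.78
position: [584.7, 100.9, 241.6]
eef_rot: [[-0.982, -0.191, -0.004], [-0.191, 0.982, 0.0], [0.004, 0.001, -1.0]]
wrist_force: [-0.7, -0.4, -4.9]
grip_width: 15.1
grip_force: 59.0
```

```bash
python3 - <<'E'
from h import *
s=get_state(); print(s['position'],s['eef_rot'].round(3).tolist(),s['joint_pos'].round(1))
b,_=snap('side','d2'); a,_=snap('scene','s2')
cv2.imwrite('pics/c3.png',np.hstack([cv2.resize(b[60:260,180:400],(400,364)),cv2.resize(a[120:320,230:450],(400,364))])[:,:,::-1])
# project intended lip
p=np.array([-.19,.982]); g=s['position']+54*s['eef_rot'][:,2]; print('grip',g)
E
```

```text
[584.68104386 100.85506004 241.64890196] [[-0.982, -0.191, -0.004], [-0.191, 0.982, 0.0], [0.004, 0.001, -1.0]] [  -1.7   16.3   92.5   -0.    71.5 -102.7]
grip [584.47440673 100.85730726 187.64929737]
```

View pics/c3.png

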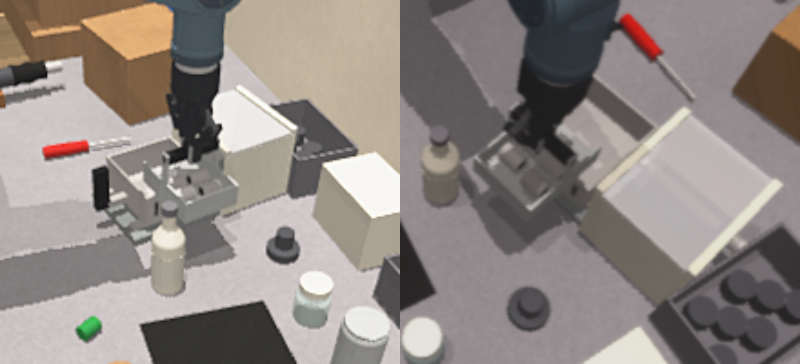

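send_rows(commands=[{"translation": [-0.008,0.04,0.02],"turn": [-0.123,-0.024,0]},{"translation": [-0.016,0.08,0.038],"turn": [-0.245,-0.048,0]},{"translation": [-0.024,0.122,0.054],"turn": [-0.368,-0.071,0]},{"translation": [-0.032,0.165,0.066],"turn": [-0.491,-0.095,0]},{"translation": [-0.04,0.208,0.075],"turn": [-0.614,-0.119,0]},{"translation": [-0.049,0.252,0.082],"turn": [-0.737,-0.143,0]},{"translation": [-0.057,0.297,0.086],"turn": [-0.859,-0.166,0]},{"translation": [-0.066,0.341,0.087],"turn": [-0.982,-0.19,0]}])

```text
t: 11.55
position: [573.5, 170.3, 263.6]
eef_rot: [[-0.982, -0.163, 0.099], [-0.191, 0.85, -0.492], [-0.004, -0.502, -0.865]]
wrist_force: [0.7, -0.4, -4.2]
grip_width: 15.0
grip_force: 59.4
```

send_rows(commands=[{"translation": [-0.009,0.044,-0.008],"turn": [-0.123,-0.024,0]},{"translation": [-0.017,0.088,-0.018],"turn": [-0.245,-0.048,0]},{"translation": [-0.026,0.132,-0.03],"turn": [-0.368,-0.071,0]},{"translation": [-0.034,0.175,-0.048],"turn": [-0.491,-0.095,0]},{"translation": [-0.042,0.218,-0.068],"turn": [-0.614,-0.119,0]},{"translation": [-0.05,0.259,-0.09],"turn": [-0.737,-0.143,0]},{"translation": [-0.055,0.286,-0.11],"turn": [-0.818,-0.158,0]},{"translation": [-0.055,0.286,-0.12],"turn": [-0.818,-0.158,0]}])

```text
t: 12.22
position: [561.5, 228.6, 236.9]
eef_rot: [[-0.981, -0.111, 0.158], [-0.193, 0.563, -0.804], [0.001, -0.819, -0.574]]
wrist_force: [0.5, 0.1, -3.6]
grip_width: 14.9
grip_force: 59.7
```

send_rows(commands=[{"translation": [0,0,0],"turn": [0,0,0]},{"translation": [0,0,0],"turn": [0,0,0]},{"translation": [0,0,0],"turn": [0,0,0]},{"translation": [0,0,0],"turn": [0,0,0]},{"translation": [0,0,0],"turn": [0,0,0]},{"translation": [0,0,0],"turn": [0,0,0]},{"translation": [0,0,0],"turn": [0,0,0]},{"translation": [0,0,0],"turn": [0,0,0]}])

```text
t: 12.88
position: [561.7, 226.3, 237.4]
eef_rot: [[-0.982, -0.11, 0.155], [-0.19, 0.563, -0.804], [0.001, -0.819, -0.574]]
wrist_force: [0.3, 0.1, -3.3]
grip_width: 14.9
grip_force: 59.7
```

```bash
python3 - <<'E'
from h import *
s=get_state(); print(s['position'],s['eef_rot'].round(3).tolist(),s['joint_pos'].round(1))
b,_=snap('side','d3'); a,_=snap('scene','s3')
cv2.imwrite('pics/c4.png',np.hstack([cv2.resize(b[60:260,180:400],(400,364)),cv2.resize(a[120:320,230:450],(400,364))])[:,:,::-1])
E
```

```text
[561.6614352  226.30922593 237.3976914 ] [[-0.982, -0.11, 0.155], [-0.19, 0.563, -0.804], [0.001, -0.819, -0.574]] [ 29.   33.   83.  -51.2  88.7 -58.8]
```

View pics/c4.png

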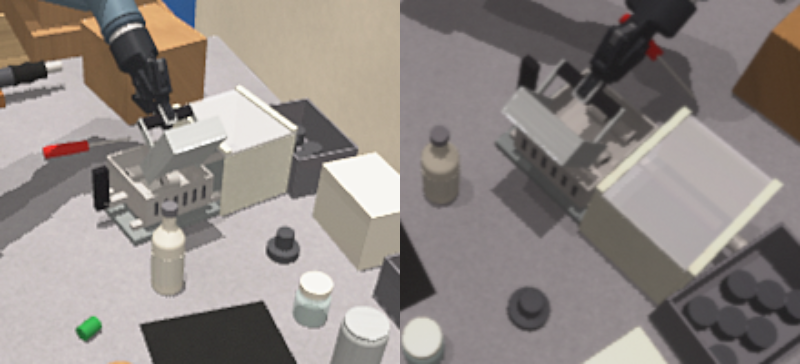

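```bash
python3 - <<'E'
from h import *
F=[]
for i in range(6):
    snap('wrist','w3'); F.append(get_state()['wrist_force'])
print(np.mean(F,0),np.std(F,0))
p,_,_,_=load('w3'); s=cv2.imread('pics/s3.png')[150:250,290:400]
cv2.imwrite('pics/c5.png',np.hstack([cv2.resize(p[:,:,::-1],(420,400)),cv2.resize(s,(380,400),interpolation=cv2.INTER_CUBIC)]))
E
```

```text
[-0.00855363  0.08397129 -2.48889088] [0.40760028 0.3761711  0.27840489]
```

View pics/c5.png

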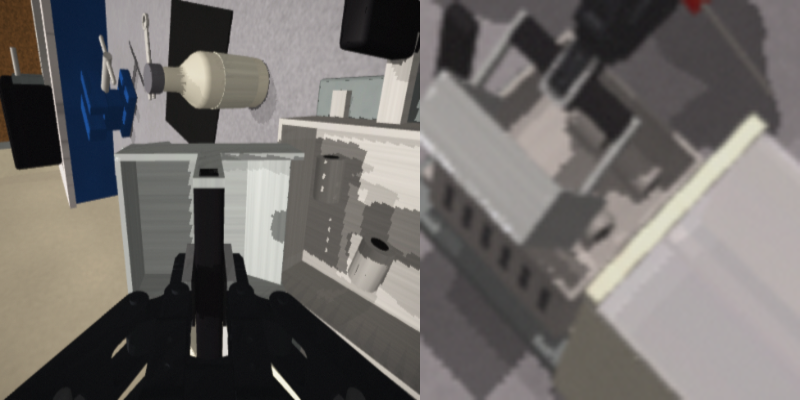

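send_rows(commands=[{"translation": [0,0,0.08],"turn": [0,0,0]},{"translation": [0,0,0.2],"turn": [0,0,0]},{"translation": [0,0,0.32],"turn": [0.164,0.032,0]},{"translation": [0,0,0.44],"turn": [0.327,0.063,0]},{"translation": [0,0,0.52],"turn": [0.491,0.095,0]},{"translation": [0,0,0.54],"turn": [0.655,0.127,0]},{"translation": [0,0,0.54],"turn": [0.818,0.158,0]},{"translation": [0,0,0.54],"turn": [0.982,0.19,0]}])

```text
t: 13.95
position: [561.7, 226.7, 348.3]
eef_rot: [[-0.981, -0.173, 0.083], [-0.192, 0.891, -0.411], [-0.003, -0.419, -0.908]]
wrist_force: [0.4, -0.2, -2.7]
grip_width: 15.0
grip_force: 59.5
```

send_rows(commands=[{"translation": [0,0,0],"turn": [0.164,0.032,0]},{"translation": [0,0,0],"turn": [0.327,0.063,0]},{"translation": [0,0,0],"turn": [0.491,0.095,0]},{"translation": [0,0,0],"turn": [0.655,0.127,0]},{"translation": [0,0,0],"turn": [0.818,0.158,0]},{"translation": [0,0,0],"turn": [0.818,0.158,0]}])

```text
t: 14.45
position: [562.0, 224.6, 347.0]
eef_rot: [[-0.982, -0.19, 0.001], [-0.19, 0.982, 0.002], [-0.001, 0.002, -1.0]]
wrist_force: [0.0, -1.3, -3.2]
grip_width: 14.9
grip_force: 59.5
```

send_rows(commands=[{"translation": [-0.01,-0.06,0],"turn": [0,0,0]},{"translation": [-0.02,-0.18,0],"turn": [0,0,0]},{"translation": [-0.03,-0.32,0],"turn": [0,0,0.08]},{"translation": [-0.04,-0.46,0],"turn": [0,0,0.18]},{"translation": [-0.05,-0.6,0],"turn": [0,0,0.28]},{"translation": [-0.06,-0.74,0],"turn": [0,0,0.38]},{"translation": [-0.07,-0.88,0],"turn": [0,0,0.48]},{"translation": [-0.07,-1,0],"turn": [0,0,0.58]}])

```text
t: 15.12
position: [546.5, 24.6, 345.6]
eef_rot: [[-0.878, -0.479, -0.001], [-0.479, 0.878, -0.004], [0.003, -0.003, -1.0]]
wrist_force: [0.5, -0.0, -3.1]
grip_width: 14.9
grip_force: 59.5
```

send_rows(commands=[{"translation": [-0.01,-0.14,0],"turn": [0,0,0.1]},{"translation": [-0.02,-0.28,0],"turn": [0,0,0.2]},{"translation": [-0.03,-0.42,0],"turn": [0,0,0.3]},{"translation": [-0.04,-0.56,0],"turn": [0,0,0.4]},{"translation": [-0.05,-0.7,0],"turn": [0,0,0.42]},{"translation": [-0.06,-0.84,0],"turn": [0,0,0.42]},{"translation": [-0.07,-0.94,0],"turn": [0,0,0.42]},{"translation": [-0.08,-1,0],"turn": [0,0,0.42]}])

```text
t: 15.78
position: [530.7, -175.8, 345.5]
eef_rot: [[-0.755, -0.656, -0.002], [-0.656, 0.755, -0.003], [0.004, -0.001, -1.0]]
wrist_force: [0.7, -0.2, -2.5]
grip_width: 15.4
grip_force: 59.5
```

send_rows(commands=[{"translation": [0,-0.04,0],"turn": [0,0,0]},{"translation": [0,-0.06,0],"turn": [0,0,0]},{"translation": [0,-0.08,0],"turn": [0,0,0]},{"translation": [0,-0.08,0],"turn": [0,0,0]}])

```text
t: 16.12
position: [531.7, -189.3, 345.3]
eef_rot: [[-0.754, -0.657, -0.0], [-0.657, 0.754, -0.0], [0.0, -0.0, -1.0]]
wrist_force: [0.3, -0.9, -3.4]
grip_width: 15.4
grip_force: 59.5
```

send_rows(commands=[{"translation": [0,0,-0.12],"turn": [0,0,0]},{"translation": [0,0,-0.26],"turn": [0,0,0]},{"translation": [0,0,-0.4],"turn": [0,0,0]},{"translation": [0,0,-0.54],"turn": [0,0,0]},{"translation": [0,0,-0.68],"turn": [0,0,0]},{"translation": [0,0,-0.8],"turn": [0,0,0]},{"translation": [0,0,-0.9],"turn": [0,0,0]},{"translation": [0,0,-0.95],"turn": [0,0,0]}])

```text
t: 16.78
position: [530.4, -187.7, 152.4]
eef_rot: [[-0.753, -0.658, -0.004], [-0.658, 0.753, 0.002], [0.001, 0.004, -1.0]]
wrist_force: [-0.2, 0.2, -2.8]
grip_width: 15.0
grip_force: 59.5
```

send_rows(commands=[{"translation": [0,0,-0.01],"turn": [0,0,0]},{"translation": [0,0,-0.025],"turn": [0,0,0]},{"translation": [0,0,-0.04],"turn": [0,0,0]},{"translation": [0,0,-0.05],"turn": [0,0,0]},{"translation": [0,0,-0.055],"turn": [0,0,0]},{"translation": [0,0,-0.055],"turn": [0,0,0]},{"translation": [0,0,-0.055],"turn": [0,0,0]}])

```text
t: 17.37
position: [531.8, -189.7, 144.8]
eef_rot: [[-0.754, -0.656, 0.001], [-0.656, 0.754, -0.0], [-0.0, -0.001, -1.0]]
wrist_force: [1.4, -1.1, -2.3]
grip_width: 15.0
grip_force: 59.5
```

send_rows(commands=[{"translation": [0,0,-0.005],"turn": [0,0,0]},{"translation": [0,0,-0.005],"turn": [0,0,0]},{"translation": [0,0,-0.005],"turn": [0,0,0]}])

```text
t: 17.62
position: [532.0, -189.7, 144.4]
eef_rot: [[-0.754, -0.656, 0.001], [-0.656, 0.754, -0.001], [-0.0, -0.001, -1.0]]
wrist_force: [-1.8, 1.2, 5.9]
grip_width: 14.9
grip_force: 60.6
```

send_rows(commands=[{"translation": [0,0,0],"turn": [0,0,0]},{"translation": [0,0,0],"turn": [0,0,0]},{"translation": [0,0,0],"turn": [0,0,0]},{"translation": [0,0,0],"turn": [0,0,0]},{"translation": [0,0,0],"turn": [0,0,0]},{"translation": [0,0,0],"turn": [0,0,0]}], claw=1)

```text
t: 18.12
position: [531.6, -189.5, 143.2]
eef_rot: [[-0.754, -0.656, -0.0], [-0.656, 0.754, 0.0], [0.0, 0.0, -1.0]]
wrist_force: [-0.2, 0.7, 0.2]
grip_width: 85.1
grip_force: 0.0
```

send_rows(commands=[{"translation": [0,0,0.08],"turn": [0,0,0]},{"translation": [0,0,0.2],"turn": [0,0,0]},{"translation": [0,0,0.35],"turn": [0,0,0]},{"translation": [0,0,0.5],"turn": [0,0,0]},{"translation": [0,0,0.65],"turn": [0,0,0]},{"translation": [0,0,0.8],"turn": [0,0,0]},{"translation": [0,0,0.92],"turn": [0,0,0]},{"translation": [0,0,1],"turn": [0,0,0]}])

```text
t: 18.78
position: [532.2, -189.9, 346.7]
eef_rot: [[-0.754, -0.656, 0.004], [-0.656, 0.754, -0.002], [-0.001, -0.004, -1.0]]
wrist_force: [-0.4, 0.5, 0.5]
grip_width: 85.6
grip_force: 0.0
```

send_rows(commands=[{"translation": [-0.03,0.13,0],"turn": [0,0,-0.12]},{"translation": [-0.06,0.26,0],"turn": [0,0,-0.24]},{"translation": [-0.09,0.39,0],"turn": [0,0,-0.36]},{"translation": [-0.12,0.52,0],"turn": [0,0,-0.48]},{"translation": [-0.15,0.65,0],"turn": [0,0,-0.6]},{"translation": [-0.18,0.78,0],"turn": [0,0,-0.72]},{"translation": [-0.21,0.9,0],"turn": [0,0,-0.86]},{"translation": [-0.24,1,0],"turn": [0,0,-1]}])

```text
t: 19.45
position: [483.0, 12.1, 343.3]
eef_rot: [[-0.982, -0.188, 0.0], [-0.188, 0.982, 0.0], [-0.0, 0.0, -1.0]]
wrist_force: [0.5, 0.3, 0.6]
grip_width: 85.1
grip_force: 0.0
```

```bash
python3 - <<'E'
from h import *
print(get_state()['position'])
a,_=snap('scene','s4'); b,_=snap('side','d4')
cv2.imwrite('pics/c6.png',np.hstack([cv2.resize(a[120:310,130:400],(400,281)),cv2.resize(b[90:300,200:390],(400,281*400//281))[:281] if 0 else cv2.resize(b[100:290,200:400],(400,281))])[:,:,::-1])
for f in('s4','d4'):
    p,d,W=cloud(f); z=W[...,2]
    m=(p.max(-1)<60)&(z>118)&(z<130)&(abs(W[...,0]-450)<30)&(abs(W[...,1]-184)<25); q=W[m]; print('h',len(q),cv2.minAreaRect(q[:,:2].astype(np.float32)) if len(q)>4 else '')
    m=(p.max(-1)<60)&(z>80)&(z<108)&(abs(W[...,0]-531)<60)&(abs(W[...,1]+190)<60); q=W[m]; print('bar',np.median(q,0) if len(q) else '',cv2.minAreaRect(q[:,:2].astype(np.float32)))
E
```

```text
[483.0125384   12.06833801 343.30688908]
h 47 ((455.9470520019531, 181.77182006835938), (24.522851943969727, 13.706607818603516), 7.301276206970215)
bar [ 532.66493154 -193.98828074   98.17277305] ((532.5858154296875, -192.96859741210938), (99.6680908203125, 16.68813133239746), 40.526527404785156)
h 28 ((450.3098449707031, 178.2288360595703), (22.68101692199707, 17.664669036865234), 36.97291946411133)
bar [ 533.88568432 -192.94793405   96.53287495] ((530.6053466796875, -192.6705780029297), (101.55585479736328, 17.214340209960938), 41.0925407409668)
```

View pics/c6.png

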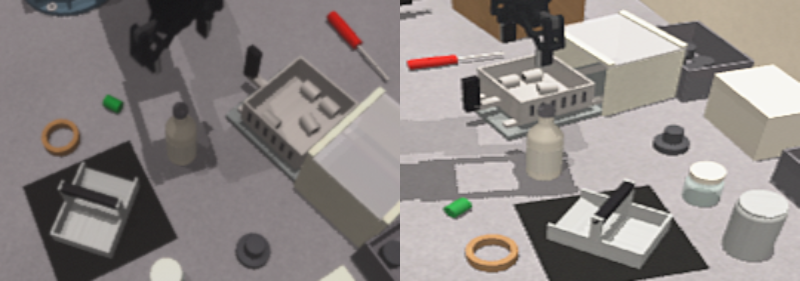

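send_rows(commands=[{"translation": [-0.03,0.14,0],"turn": [0,0,0]},{"translation": [-0.06,0.28,0],"turn": [0,0,0]},{"translation": [-0.09,0.42,0],"turn": [0,0,0]},{"translation": [-0.12,0.56,0],"turn": [0,0,0]},{"translation": [-0.15,0.7,0],"turn": [0,0,0]},{"translation": [-0.16,0.82,0],"turn": [0,0,0]},{"translation": [-0.16,0.855,-0.05],"turn": [0,0,0]},{"translation": [-0.16,0.855,-0.15],"turn": [0,0,0]}])

```text
t: 20.22
position: [453.1, 182.7, 315.1]
eef_rot: [[-0.981, -0.195, 0.006], [-0.195, 0.981, 0.001], [-0.006, -0.0, -1.0]]
wrist_force: [0.0, 0.4, -0.3]
grip_width: 85.5
grip_force: 0.0
```

send_rows(commands=[{"translation": [0,0,-0.14],"turn": [0,0,0]},{"translation": [0,0,-0.28],"turn": [0,0,0]},{"translation": [0,0,-0.42],"turn": [0,0,0]},{"translation": [0,0,-0.56],"turn": [0,0,0]},{"translation": [0,0,-0.66],"turn": [0,0,0]},{"translation": [0,0,-0.74],"turn": [0,0,0]},{"translation": [0,0,-0.76],"turn": [0,0,0]},{"translation": [0,0,-0.76],"turn": [0,0,0]}])

```text
t: 20.88
position: [451.0, 180.5, 159.7]
eef_rot: [[-0.982, -0.191, -0.003], [-0.191, 0.982, -0.001], [0.003, -0.0, -1.0]]
wrist_force: [-0.6, 0.2, -0.4]
grip_width: 85.0
grip_force: 0.0
```

send_rows(commands=[{"translation": [0,0,0],"turn": [0,0,0]},{"translation": [0,0,0],"turn": [0,0,0]},{"translation": [0,0,0],"turn": [0,0,0]},{"translation": [0,0,0],"turn": [0,0,0]},{"translation": [0,0,0],"turn": [0,0,0]},{"translation": [0,0,0],"turn": [0,0,0]},{"translation": [0,0,0],"turn": [0,0,0]},{"translation": [0,0,0],"turn": [0,0,0]}], claw=-1, force=40)

```text
t: 21.55
position: [451.5, 184.0, 162.2]
eef_rot: [[-0.982, -0.191, 0.001], [-0.191, 0.982, 0.005], [-0.002, 0.005, -1.0]]
wrist_force: [-2.9, 13.7, 4.1]
grip_width: 15.7
grip_force: 42.1
```

send_rows(commands=[{"translation": [0.02,0.01,0],"turn": [0,0,0]},{"translation": [0.06,0.02,0],"turn": [0,0,0]},{"translation": [0.12,0.033,0],"turn": [0,0,0]},{"translation": [0.19,0.047,0],"turn": [0,0,0]},{"translation": [0.26,0.06,0],"turn": [0,0,0]},{"translation": [0.33,0.074,0],"turn": [0,0,0]},{"translation": [0.4,0.088,0],"turn": [0,0,0]},{"translation": [0.46,0.1,0],"turn": [0,0,0]}])

```text
t: 22.22
position: [544.5, 202.0, 162.2]
eef_rot: [[-0.982, -0.191, 0.001], [-0.191, 0.982, 0.001], [-0.001, 0.0, -1.0]]
wrist_force: [-2.2, 0.4, 5.9]
grip_width: 15.3
grip_force: 42.6
```

send_rows(commands=[{"translation": [0.05,0.0095,0],"turn": [0,0,0]},{"translation": [0.1,0.019,0],"turn": [0,0,0]},{"translation": [0.15,0.029,0],"turn": [0,0,0]},{"translation": [0.19,0.036,0],"turn": [0,0,0]},{"translation": [0.215,0.041,0],"turn": [0,0,0]},{"translation": [0.235,0.045,0],"turn": [0,0,0]},{"translation": [0.245,0.047,0],"turn": [0,0,0]},{"translation": [0.245,0.047,0],"turn": [0,0,0]}])

```text
t: 22.88
position: [593.6, 211.3, 162.3]
eef_rot: [[-0.982, -0.191, 0.002], [-0.191, 0.982, 0.001], [-0.002, 0.0, -1.0]]
wrist_force: [1.2, 1.9, 4.2]
grip_width: 15.4
grip_force: 42.4
```

send_rows(commands=[{"translation": [0.01,0.002,0],"turn": [0,0,0]},{"translation": [0.02,0.004,0],"turn": [0,0,0]},{"translation": [0.027,0.005,0],"turn": [0,0,0]},{"translation": [0.027,0.005,0],"turn": [0,0,0]}])

```text
t: 23.22
position: [598.5, 212.2, 162.3]
eef_rot: [[-0.982, -0.191, 0.001], [-0.191, 0.982, 0.001], [-0.002, 0.0, -1.0]]
wrist_force: [-0.6, 1.1, 6.1]
grip_width: 15.5
grip_force: 42.6
```

send_rows(commands=[{"translation": [0.01,0.002,0],"turn": [0,0,0]},{"translation": [0.01,0.002,0],"turn": [0,0,0]},{"translation": [0.01,0.002,0],"turn": [0,0,0]}])

```text
t: 23.47
position: [599.0, 212.3, 162.3]
eef_rot: [[-0.982, -0.191, -0.002], [-0.191, 0.982, -0.0], [0.002, 0.0, -1.0]]
wrist_force: [-8.3, -1.4, 12.1]
grip_width: 15.5
grip_force: 43.4
```

At the inner stop (150 mm moved); one more gentle press, then release and lift.

send_rows(commands=[{"translation": [0.015,0.003,0],"turn": [0,0,0]},{"translation": [0.015,0.003,0],"turn": [0,0,0]},{"translation": [0.015,0.003,0],"turn": [0,0,0]}])

```text
t: 23.72
position: [599.6, 212.4, 162.2]
eef_rot: [[-0.981, -0.192, -0.009], [-0.192, 0.981, -0.002], [0.009, -0.0, -1.0]]
wrist_force: [-20.4, -5.4, 21.5]
grip_width: 15.3
grip_force: 44.8
```

send_rows(commands=[{"translation": [0,0,0],"turn": [0,0,0]},{"translation": [0,0,0],"turn": [0,0,0]},{"translation": [0,0,0],"turn": [0,0,0]},{"translation": [0,0,0],"turn": [0,0,0]},{"translation": [0,0,0],"turn": [0,0,0]},{"translation": [-0.02,0,0.08],"turn": [0,0,0]},{"translation": [-0.02,0,0.18],"turn": [0,0,0]},{"translation": [-0.02,0,0.3],"turn": [0,0,0]}], claw=1)

```text
t: 24.38
position: [598.0, 212.7, 220.1]
eef_rot: [[-0.982, -0.191, -0.004], [-0.191, 0.982, -0.001], [0.004, 0.0, -1.0]]
wrist_force: [0.8, 0.0, -0.2]
grip_width: 85.2
grip_force: 0.0
```

send_rows(commands=[{"translation": [0,0,0.14],"turn": [0,0,0]},{"translation": [0,0,0.28],"turn": [0,0,0]},{"translation": [-0.14,0,0.42],"turn": [0,0,0]},{"translation": [-0.28,0,0.5],"turn": [0,0,0]},{"translation": [-0.42,0,0.5],"turn": [0,0,0]},{"translation": [-0.56,0,0.5],"turn": [0,0,0]},{"translation": [-0.7,0,0.5],"turn": [0,0,0]},{"translation": [-0.8,0,0.5],"turn": [0,0,0]}])

```text
t: 25.05
position: [437.0, 212.9, 321.2]
eef_rot: [[-0.981, -0.192, -0.0], [-0.192, 0.981, 0.0], [0.0, 0.0, -1.0]]
wrist_force: [-0.6, 0.4, -0.9]
grip_width: 85.2
grip_force: 0.0
```

```bash
python3 - <<'E'
from h import *
a,_=snap('scene','s5'); b,_=snap('side','d5')
cv2.imwrite('pics/c7.png',np.hstack([cv2.resize(a,(400,300)),cv2.resize(b,(400,300))])[:,:,::-1])
for f in('s5','d5'):
    p,d,W=cloud(f); z=W[...,2]
    m=(p.max(-1)<60)&(z>118)&(z<130)&(abs(W[...,0]-600)<30)&(abs(W[...,1]-211)<25); q=W[m]; print('h',len(q),cv2.minAreaRect(q[:,:2].astype(np.float32)) if len(q)>4 else '')
E
```

```text
h 60 ((602.1942138671875, 209.90103149414062), (24.694297790527344, 16.185121536254883), 22.037315368652344)
h 22 ((597.2815551757812, 205.32608032226562), (28.878158569335938, 15.680953025817871), 18.14211654663086)
```

View pics/c7.png

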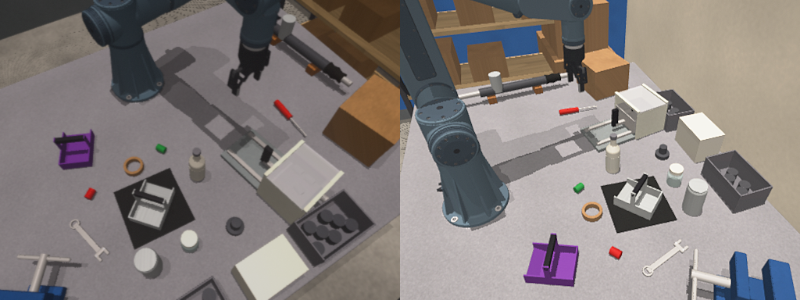

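The carriage is home, the empty tray is on the mat, the other items look where they were, and the gripper touches nothing.

```bash
python3 -c "
from workcell import job_done
print(job_done())"
```

```text
the job is handed in; nothing more can be done
None
```

I drew the carriage out to its stop, tipped all four bushes into the basket, set the empty tray down near the middle of its mat, pushed the carriage home, and handed the job in at about 25 s; no verdict came back.

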